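# Prove the guard switch with the yellow roller

## Robot

A 7-joint arm with a two-finger parallel gripper is mounted at the origin on a cart in front of the work surface, level with it; the furniture and walls round the work are solid. World frame = base frame: x ahead of the robot, y to its left, z up, the work surface at z = 0. Lengths are in m, angles in degrees, forces in N, time in s.
With the tool pointing down it reaches from about 0.35 to 0.775 m from the base axis. Payload 3.1 kg.
Tool frame: the origin (TCP) lies on the centre line of the jaws, within the pads' length; the fingertips stand 17 mm ahead of it and the grasp point (between the pads) lies 2 mm behind it (robot.tip_reach is the distance from the TCP to the fingertips, in m); z points along the fingers, y is the direction in which the jaws open and shut (so a half turn about z gives the same grasp; the last joint's range is limited). The gripper opens to 85 mm and grips with 20 to 120 N. Pads are 22 mm wide; open, the fingers measure 114 mm over their backs; the gripper's body (76 mm by 85 mm) begins 54 mm behind the grasp point. The pads swing forward as they close: fully open they stand 13 mm farther back than shut.
Start: joints at [-2.389, 17.813, 0.802, 86.603, -0.252, 75.585, -1.558], TCP at [0.55, 0, 0.248] pointing down, gripper open.
Joint ranges: [-154.91, 154.91], [-16.99, 109.72], [-72.82, 74.43], [7.12, 147.25], [-82.49, 262.49], [11.32, 116.49], [-174.64, 174.64]. Speed limits (degrees/s): [159.86, 159.86, 180, 180, 180, 180, 180].

## Interface

Orientations are given as [roll, pitch, yaw] about the fixed x, y, z axes, in that order (R = Rz(yaw) Ry(pitch) Rx(roll)).
In Python, from station import robot, fingers, vision, workorder, recognise gives the robot as it stands. Calls block until the motion is done:
- robot.move_to(position, orientation): joint-space move of the TCP to a pose.
- robot.line_to(position, orientation=None, velocity=0.15, f_stop=None): straight line of the TCP; orientation=None keeps the orientation; velocity is the mean speed in m/s. With f_stop (N) it stops when the force on the tool has changed by that much, and returns True; else False.
- robot.move_j(angles): joint-space move.
- fingers.gripper_to(opening, force=None): opening from 0.0 (shut) to 1.0 (fully open); force is the grip in N (None keeps the last); returns when the fingers have stopped.
- robot.pause(seconds).
- robot.inverse_kinematics(position, orientation): joint angles nearest the present ones, or None.
- vision.grab_frame(name): name is "scene" or "side" or "wrist"; returns the picture (384x512x3 uint8, red, green, blue); there is no depth.
- vision.calibration(name): a dict with "mtx" (3x3 intrinsics, pixels), "k1" (the pictures are not rectified: a ray, as slopes to the right and down, at radius r is drawn at 1 + k1 r^2 times it, then the intrinsics apply), "extrinsics" (4x4, takes a point from world to camera coordinates); the wrist camera has in their place "T_tool_cam" (4x4, takes a point from camera to tool coordinates, whose origin is the TCP and whose axes are the flange's). Camera axes: x right, y up, looking along -z (the intrinsics and any distortion apply to the point x, -y, -z); pixel columns grow to the right and rows downward; lengths in m; the calibration is good to about 2 mm. A picture is of the moment at which its call begins: read the wrist's pose just before it. calibration takes no time and is no camera call.
A pose or a line that the arm cannot do raises robot.PlanningError and nothing moves.
- workorder.close_job(): hands the job in, once; it reports no verdict.
Trained networks look in the newest picture that a camera, given by its name, has taken for a name from the list of things; names that differ only in an ending like _2 or _b are one class to them, and where a whole thing is asked for, a point or a joint stands for the part that bears it (a point fixed in the world has none). Each returns a list of dicts, best first, with "p" (0 to 1); they miss things now and then, are a little off and sometimes report something else, mostly with a low value. They report only what shows in the picture. A call takes as long as a camera call.
- recognise(label, camera): "rect" ([centre column, centre row, width, height] in pixels, round what is visible of it).
Readings, each from a call of its own:
- robot.current_time_s(): time.
- robot.current_joint_positions(): joint angles.
- robot.current_dq(): joint speeds.
- robot.current_joint_torque(): joint torques, N m.
- robot.current_tool_pos(): TCP position.
- robot.current_eef_rot(): TCP orientation.
- robot.current_contact_force(): force on the tool from outside, world axes, zero at the start.
- robot.current_torque(): the same for the moment, N m.
- robot.current_finger_gap(): opening from 0.0 (shut) to 1.0 (fully open).
Only numpy, scipy, OpenCV 4.12 (cv2) and the standard library are available. Lean on these libraries where they do the work, as an engineer would, in place of code of your own. Each camera call takes 0.05 s, during which the arm holds its last target.

## Task

Before the proofing press is started, test its guard switch: push the yellow roller lever down just until the switch clicks and keep it there for about a second, without overtravel towards the end of its stroke, then let it spring fully back up and move clear. Leave the switches with the red and the blue roller unpressed.

Things in the scene. Friction and masses are not known exactly. Their poses are not given: they have to be found in the camera images.
- yellow_roller (a point): Centre of the yellow roller, a free-turning plastic wheel 24 mm across, 16 mm wide, on the end of a steel lever arm. At rest 87 mm above the bench (wheel top 99 mm). y: its level axle; x: along the arm to its shaft, 80 mm off. Pushed from above, the wheel clicks the switch 13 mm down, overtravels from 35 mm, stops at 49 mm; aim for 24 mm. It swings up to 5 mm further from the shaft.
- yellow_lever (a joint): Turn of the yellow roller's lever about its level shaft: 0 rad at rest (sprung up), grows as the roller is pushed down. Clicks at 0.17 rad and stays clicked beyond; beyond 0.45 is overtravel; hard stop at 0.62. The spring takes about 2.0 N at the roller to start, 3.2 N at the click, 4.2 N at 0.31 rad (middle of the range), 5.3 N at 0.45.
- red_lever (a joint): Lever of the like switch with the red roller, to be left unpressed: 0 rad at rest. All three switches are grey and black, of one pattern, 76 mm high without the lever, on 130 x 90 mm steel foot plates fixed to the bench; they differ only in the roller's colour and stand in any order.
- blue_lever (a joint): Lever of the like switch with the blue roller, to be left unpressed: 0 rad at rest, grows as its roller is pushed down.

How it is judged (in metres and radians):
On the way:
1. the yellow roller's lever is held clicked, short of overtravel, for half a second (value of joint yellow_lever between 0.17 and 0.45 rad), for 0.5 s.
At the end, for the whole second after the job is handed in: After the press, all three levers are sprung back up (each within 0.06 rad of rest) (value of joint each of yellow_lever, red_lever, blue_lever below 0.06 rad); the robot touches nothing.
It fails at once if the yellow roller's lever is pushed into overtravel (beyond 0.45 rad) (value of joint yellow_lever above 0.45 rad).
It fails at once if the switch with the red roller is pressed to its click (0.17 rad) (value of joint red_lever above 0.17 rad).
It fails at once if the switch with the blue roller is pressed to its click (0.17 rad) (value of joint blue_lever above 0.17 rad).
It also fails if it takes over 32 s, if anything falls off the work surface, if the arm or the gripper's body presses on something with over 40 N, if the wrist force passes 120 N, or if a joint passes its speed limit or range.

## Working session

There is one attempt and no reset: what is moved stays moved. The work goes in short steps, each a Python script; the robot and the scene stay as the last script left them, time stands still between calls to the robot, and variables do not carry over. Pictures are saved under pics/ and viewed, and the job is handed in when it is done.

```bash
mkdir -p pics; ls; python3 - <<'E'
from station import robot, fingers, vision, workorder, recognise
import cv2
for c in ["scene","side","wrist"]:
    im=vision.grab_frame(c); cv2.imwrite(f"pics/{c}1.png",im[:,:,::-1])
    for l in ["yellow_roller","red_lever","blue_lever"]:
        print(c,l,recognise(l,c)[:3])
    print(vision.calibration(c))
print(robot.current_time_s())
E
```

```text
pics
scene yellow_roller [{'rect': [198.7, 166.6, 19.5, 18.2], 'p': 0.55}]
scene red_lever [{'rect': [258.3, 195.5, 35.0, 11.0], 'p': 0.71}]
scene blue_lever [{'rect': [336.1, 251.1, 39.1, 13.0], 'p': 0.57}]
{'mtx': array([[378.90458344,   0.        , 255.46492403],
       [  0.        , 378.90458344, 190.1776208 ],
       [  0.        ,   0.        ,   1.        ]]), 'k1': -0.12641679798484237, 'extrinsics': array([[ 7.78429912e-01, -6.27730888e-01, -8.97042341e-04,
        -4.93593207e-01],
       [ 4.08897271e-01,  5.05975726e-01,  7.59467963e-01,
        -3.63085750e-01],
       [-4.76287617e-01, -5.91559377e-01,  6.50544087e-01,
        -6.28007094e-01],
       [ 0.00000000e+00,  0.00000000e+00,  0.00000000e+00,
         1.00000000e+00]])}
side yellow_roller [{'rect': [201.8, 158.1, 2.7, 1.0], 'p': 0.58}]
side red_lever [{'rect': [252.6, 186.2, 35.1, 10.9], 'p': 0.67}]
side blue_lever [{'rect': [309.9, 240.2, 37.2, 12.3], 'p': 0.63}]
{'mtx': array([[377.40880008,   0.        , 251.13369617],
       [  0.        , 377.40880008, 194.03533252],
       [  0.        ,   0.        ,  
[... 310 characters left out ...]
 yellow_roller []
wrist red_lever [{'rect': [387.1, 134.2, 90.6, 24.3], 'p': 0.85}]
wrist blue_lever [{'rect': [346.1, 334.6, 26.6, 28.9], 'p': 0.7}]
{'mtx': array([[306.55190035,   0.        , 254.58449023],
       [  0.        , 306.55190035, 190.4391533 ],
       [  0.        ,   0.        ,   1.        ]]), 'k1': 0.016307776332421614, 'T_tool_cam': array([[ 5.93344610e-05,  9.48758582e-01,  3.16001820e-01,
         8.18878698e-02],
       [ 9.99999941e-01,  5.01871200e-05, -3.38447160e-04,
        -4.13489946e-04],
       [-3.36963868e-04,  3.16001821e-01, -9.48758523e-01,
        -1.24634585e-01],
       [ 0.00000000e+00,  0.00000000e+00,  0.00000000e+00,
         1.00000000e+00]])}
0.6
```

View pics/scene1.png

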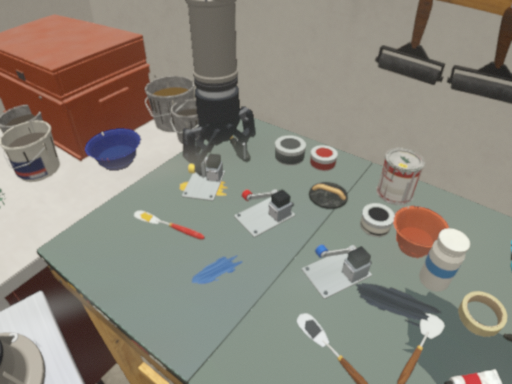

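View pics/side1.png

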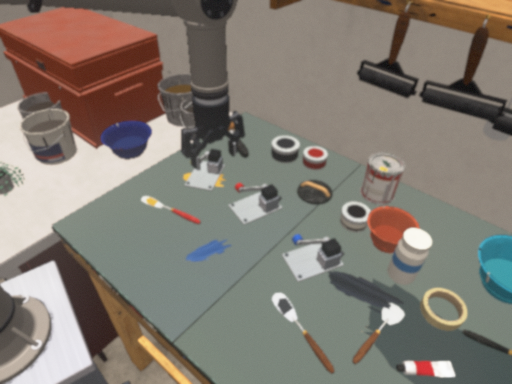

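View pics/wrist1.png

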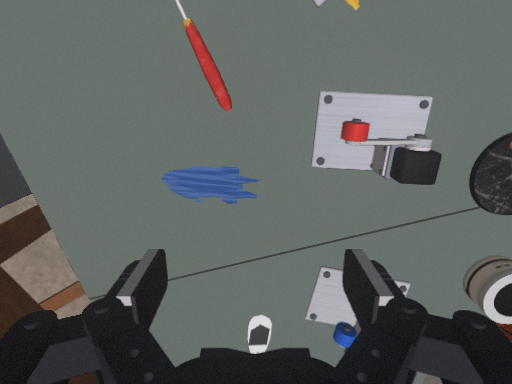

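The scene and side pictures show the yellow switch with its roller at about (192,168), partly in front of the gripper. Yellow paint lies around its plate. Red is at about (247,195) and blue at about (321,251). The wrist picture shows red and blue, but only the edge of the yellow plate.

```bash
cat > h.py <<'E'
from station import robot, fingers, vision, workorder, recognise
import cv2, numpy as np
from scipy.spatial.transform import Rotation as R
def wristE():
    T=np.eye(4);T[:3,:3]=R.from_euler('xyz',robot.current_eef_rot(),degrees=True).as_matrix();T[:3,3]=robot.current_tool_pos()
    return np.linalg.inv(T@vision.calibration("wrist")["T_tool_cam"])
def ray(c,u,v,E=None):
    k=vision.calibration(c); E=k["extrinsics"] if E is None else E
    p=cv2.undistortPoints(np.array([[[u,v]]],float),k["mtx"],np.array([k["k1"],0,0,0.]))[0,0]
    d=E[:3,:3].T@np.array([p[0],-p[1],-1]); o=-E[:3,:3].T@E[:3,3]
    return o,d
def atz(c,u,v,z,E=None):
    o,d=ray(c,u,v,E); return o+d*(z-o[2])/d[2]
def proj(c,P,E=None):
    k=vision.calibration(c); E=k["extrinsics"] if E is None else E
    q=E[:3,:3]@P+E[:3,3]; a,b=q[0]/-q[2],-q[1]/-q[2]; s=1+k["k1"]*(a*a+b*b)
    return k["mtx"]@np.array([a*s,b*s,1])
E
python3 - <<'E'
from h import *
np.set_printoptions(precision=4,suppress=True)
a=cv2.imread("pics/scene1.png")[130:220,160:280];b=cv2.imread("pics/side1.png")[120:210,160:280]
cv2.imwrite("pics/z1.png",np.hstack([cv2.resize(x,None,fx=3.3,fy=5*.66,interpolation=2) for x in(a,b)]))
print(ray("scene",255,190),ray("side",255,190)[0])
for c,pts in(("scene",[(192,168),(247,195),(321,251)]),("side",[(190,155),(239,187),(297,239)])):
    for p in pts: print(c,p,atz(c,*p,.087))
E=wristE()
for p in [(355,130),(346,334)]: print(atz("wrist",*p,.087,E))
E
```

```text
(array([ 0.2336, -0.4976,  0.6839]), array([ 0.4755,  0.5926, -0.6502])) [ 0.2297 -0.6091  0.7647]
scene (192, 168) [0.5976 0.2185 0.087 ]
scene (247, 195) [0.6437 0.044  0.087 ]
scene (321, 251) [ 0.6547 -0.1887  0.087 ]
side (190, 155) [0.6021 0.2531 0.087 ]
side (239, 187) [0.645  0.0475 0.087 ]
side (297, 239) [ 0.657  -0.1862  0.087 ]
[0.6421 0.0453 0.087 ]
[ 0.6556 -0.1886  0.087 ]
```

View pics/z1.png

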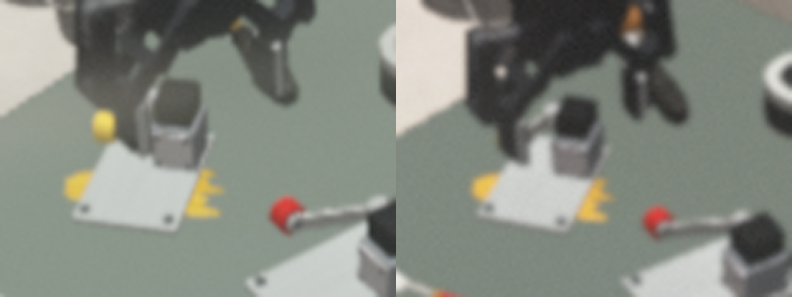

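```bash
python3 - <<'E'
from h import *
np.set_printoptions(precision=4,suppress=True)
o=robot.current_eef_rot(); print(o)
robot.move_to([0.57,0.06,0.27],o)
E=wristE(); np.save("E2.npy",E); print(robot.current_tool_pos())
im=vision.grab_frame("wrist"); cv2.imwrite("pics/w2.png",cv2.cvtColor(im,cv2.COLOR_RGB2BGR))
r=recognise("yellow_roller","wrist"); print(r)
print(recognise("yellow_lever","wrist"),recognise("red_lever","wrist")[:1])
for q in r: print(atz("wrist",*q["rect"][:2],.087,E))
im=vision.grab_frame("scene"); cv2.imwrite("pics/s2.png",cv2.cvtColor(im,cv2.COLOR_RGB2BGR)); print(recognise("yellow_roller","scene"))
print(robot.current_time_s(),robot.current_contact_force())
E
```

```text
[179.9968   0.0014  90.0049]
[0.5704 0.0625 0.2705]
[{'rect': [286.9, 8.5, 38.0, 15.6], 'p': 0.57}]
[{'rect': [286.8, 10.7, 40.3, 18.3], 'p': 0.9}] [{'rect': [351.6, 189.1, 80.1, 16.3], 'p': 0.92}]
[0.5981 0.2109 0.087 ]
[{'rect': [197.4, 166.0, 15.4, 15.0], 'p': 0.42}]
1.275 [ 0.545  -0.7179 -0.0748]
```

View pics/w2.png

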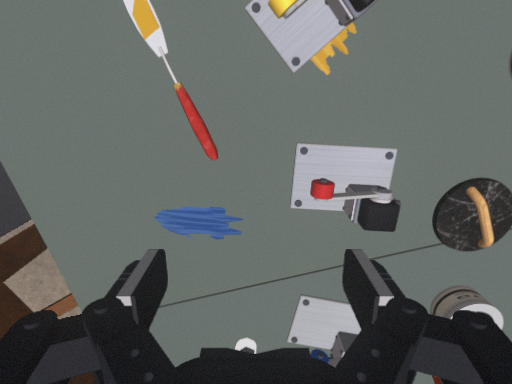

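The yellow switch is cut off at the top of the picture, roller at about (285,5), and it is turned about 35–40° from the red one. I'll move towards it for a full view.

```bash
python3 - <<'E'
from h import *
np.set_printoptions(precision=4,suppress=True)
robot.move_to([0.58,0.13,0.27],[180,0,90]); robot.pause(.3)
E=wristE(); np.save("E3.npy",E); print(robot.current_tool_pos())
im=vision.grab_frame("wrist"); cv2.imwrite("pics/w3.png",cv2.cvtColor(im,cv2.COLOR_RGB2BGR))
r=recognise("yellow_roller","wrist"); print(r)
print(recognise("yellow_lever","wrist"))
for q in r: print(atz("wrist",*q["rect"][:2],.087,E))
b=im[0:180,200:400,::-1]; cv2.imwrite("pics/w3z.png",cv2.resize(b,None,fx=3.3,fy=3.3))
print(robot.current_time_s())
E
```

```text
[0.5802 0.1284 0.2701]
[{'rect': [299.9, 60.5, 88.7, 71.5], 'p': 0.96}]
[{'rect': [302.2, 60.0, 91.9, 70.7], 'p': 0.92}]
[0.6221 0.2342 0.087 ]
2.1083
```

View pics/w3z.png

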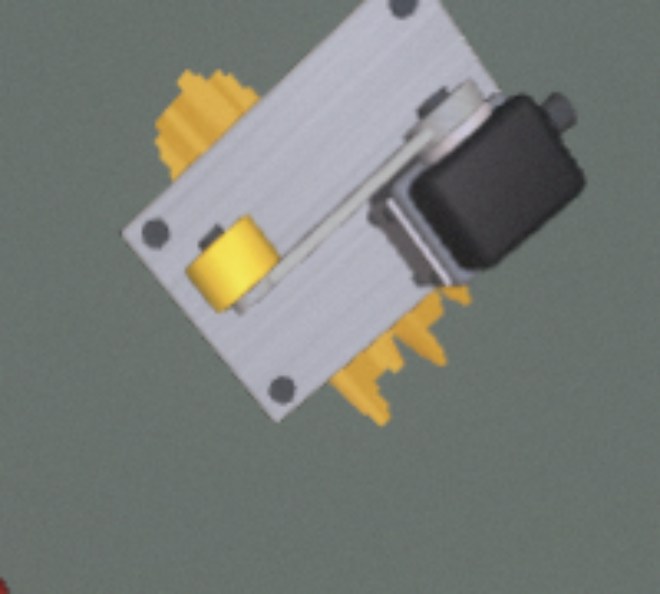

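```bash
python3 - <<'E'
from h import *
np.set_printoptions(precision=4,suppress=True)
E=np.load("E3.npy")
f=lambda u,v:(200+u/3.3,v/3.3)
im=cv2.imread("pics/w3.png");h=cv2.cvtColor(im,cv2.COLOR_BGR2HSV)
m=cv2.inRange(h,(24,120,120),(34,255,255));m[:,:240]=0;m[:,300:]=0;m[:50]=0;m[110:]=0
n,l,s,c=cv2.connectedComponentsWithStats(m);i=1+s[1:,4].argmax();print(c[i],s[i],(c[i]*1-[200,0])*3.3)
r=atz("wrist",*c[i],.091,E);print("roller",r)
s_=atz("wrist",*f(447,118),.065,E);print("shaft",s_,s_-r,np.linalg.norm((s_-r)[:2]),np.degrees(np.arctan2(*(s_-r)[1::-1])))
p=[atz("wrist",*f(*q),.004,E) for q in[(122,233),(278,421),(368,0)]]
print(p,np.linalg.norm(p[1]-p[0]),np.degrees(np.arctan2(*(p[2]-p[0])[1::-1])),np.degrees(np.arctan2(*(p[1]-p[0])[1::-1])))
print("scene",atz("scene",191.4,168,.089),"reproj",proj("scene",r))
print(robot.tip_reach)
print(robot.inverse_kinematics([r[0],r[1],.2],[180,0,35]))
E
```

```text
[270.7382  79.133 ] [262  68  18  23 233] [233.4361 261.1391]
roller [0.5952 0.2181 0.091 ]
shaft [0.6584 0.2577 0.065 ] [ 0.0632  0.0396 -0.026 ] 0.07462130528850967 32.06634947571233
[array([0.5593, 0.2298, 0.004 ]), array([0.6173, 0.1632, 0.004 ]), array([0.6434, 0.302 , 0.004 ])] 0.08837834842919588 40.64046395804819 -48.98944237611092
scene [0.5951 0.2171 0.089 ] reproj [191.1457 167.2089   1.    ]
0.017
[-25.5377  29.2843   6.0354  76.7879  -3.0656  74.0852 -74.4275]
```

The roller is at (0.595, 0.218), and the wrist and scene views agree to within 1 mm. The plate edge measures 88 mm against the given 90 mm, and the arm's azimuth is about 41°. Next I shut the fingers, go above the roller and feel for contact.

```bash
python3 - <<'E'
from h import *
np.set_printoptions(precision=4,suppress=True)
fingers.gripper_to(0.0)
x,y=.5935,.2165
o=[180,0,41]
robot.move_to([x,y,.18],o)
robot.line_to([x,y,.128],velocity=.08); robot.pause(.3)
F0=np.array(robot.current_contact_force());print("tare",F0,robot.current_tool_pos(),robot.tip_reach,robot.current_finger_gap())
im=vision.grab_frame("scene"); cv2.imwrite("pics/s4.png",cv2.resize(im[110:230,130:290,::-1],None,fx=4,fy=4))
hit=robot.line_to([x,y,.110],velocity=.02,f_stop=1.3)
robot.pause(.1)
print(hit,robot.current_tool_pos(),np.array(robot.current_contact_force())-F0,robot.current_time_s())
E
```

```text
tare [-0.2869 -0.9152 -0.4126] [0.5938 0.2166 0.1285] 0.017 -0.0003451093866772451
True [0.5931 0.2162 0.115 ] [1.1303 0.4964 2.6146] 5.6583
```

View pics/s4.png

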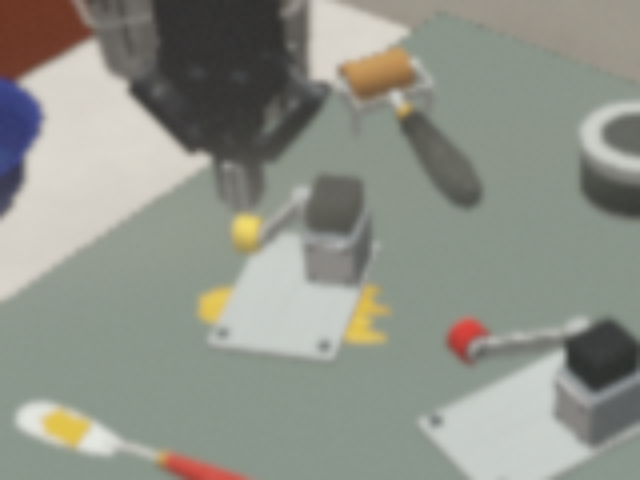

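The picture shows the shut fingertips directly above the yellow roller. Contact came at tip height 0.098 m, where 0.099 was expected. Now I press about 24 mm.

```bash
python3 - <<'E'
from h import *
np.set_printoptions(precision=4,suppress=True)
F0=np.array([-0.2869,-0.9152,-0.4126])
x,y=.5935,.2165
g=lambda s:print(s,robot.current_tool_pos(),np.array(robot.current_contact_force())-F0,robot.current_time_s())
robot.line_to([x,y,.102],velocity=.03); g("mid")
robot.line_to([x,y,.092],velocity=.03,f_stop=4); g("low")
im=vision.grab_frame("scene"); cv2.imwrite("pics/s5.png",cv2.resize(im[110:230,130:290,::-1],None,fx=4,fy=4))
robot.pause(.6); g("held")
robot.pause(.6); g("held")
E
```

```text
mid [0.5935 0.2165 0.1019] [0.4865 0.9774 3.8033] 6.2333
low [0.5934 0.2164 0.0918] [0.3432 0.7584 4.1943] 6.7167
held [0.5936 0.2166 0.092 ] [0.8343 1.4545 4.4246] 7.3667
held [0.5935 0.2165 0.092 ] [-0.4434  1.4788  3.9476] 7.9667
```

View pics/s5.png

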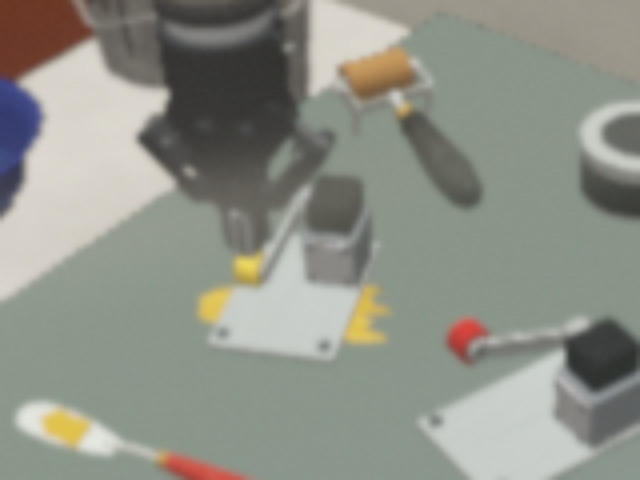

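The lever is down with the wheel under the fingertips. Force is about 4.2 N, as expected for mid-range, and it was held for 1.25 s. Now I release.

```bash
python3 - <<'E'
from h import *
np.set_printoptions(precision=4,suppress=True)
F0=np.array([-0.2869,-0.9152,-0.4126])
x,y=.5935,.2165
robot.line_to([x,y,.125],velocity=.05)
robot.line_to([x,y,.24],velocity=.12); robot.pause(.4)
print(robot.current_tool_pos(),np.array(robot.current_contact_force())-F0,robot.current_time_s())
im=vision.grab_frame("scene"); cv2.imwrite("pics/s6.png",cv2.resize(im[110:290,130:370,::-1],None,fx=3.2,fy=3.2))
E
```

```text
[0.5934 0.2165 0.2398] [0.0477 0.4687 0.3145] 10.2833
```

View pics/s6.png

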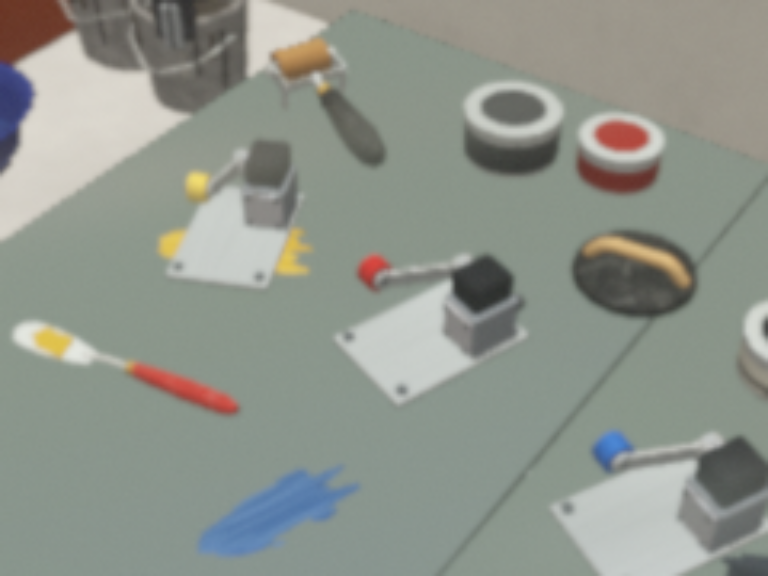

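The yellow roller is back at pixel (191.6,168.1), where it started, and the red and blue levers are up. The arm is clear.

```bash
python3 - <<'E'
from station import workorder
workorder.close_job()
E
```

```text
the job is handed in; nothing more can be done
```

The guard switch test is done and handed in at about 10 s on the robot's clock, against the 32 s limit. No verdict was reported.

- **Press:** I pushed the yellow roller down with the shut fingertips. Contact came at tip height 98 mm, where 99 mm was expected. I pressed about 24 mm and held for about 1.25 s. The force was 3.9–4.4 N, which fits the 4.2 N given for the middle of the range and stays below overtravel. I did not observe the click directly; the depth and force put the lever past it.
- **Release:** I then lifted the tool to 0.24 m. The last picture shows the yellow roller back at its starting pixel, within about 0.3 px.
- **Other switches:** the red and blue levers show as up in the last picture, and the robot never went near them.
- **Clearance:** at the end the force on the tool was back to about zero (0.3–0.5 N, within noise), with the arm clear of everything.

The networks' boxes for the yellow roller were off, because they boxed the whole lever or a hidden part of it. I took its centre by colour from the wrist picture instead, and the scene picture agreed to within 1 mm.

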